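Mark off the culture dishes on the key console

TASK

Mark off the three culture dishes on the white tray: starting with the dish next to the orange block and going along the row to the black block, press the console key of each dish's colour fully down with the closed fingers, one after another. Leave up the key whose colour is that of the dish waiting on the rubber pad. Pick nothing up, and leave the dishes and everything else standing where they are.

Things in the scene. Friction and masses are not known exactly. Their poses are not given: they have to be found in the camera images.
- console: white box with a grey top, 90 x 300 x 40 mm (its x, y, z), fixed to the table; origin at the centre of its underside. Four square keys stand in one row along its y axis, centres at y = -105, -35, 35 and 105 mm in its frame; which colour is in which place varies
- key_red_top (a point): centre of the upper face of the red key: a flat square cap 36 x 36 mm in a black bezel (50 x 50 mm, 6 mm high) on the console's top. Up, this face is 62 mm above the table and 16 mm above the bezel; fully down, 52 mm above the table. The point moves with the key; axes parallel to the console's, z up
- key_red (a joint): travel of the red key, m: 0 up, 0.010 fully down at its stop. It starts up, slides straight down against a steady friction of about 4 N (no spring) and stays where it is left, so it cannot be raised again by pressing
- key_yellow_top (a point): centre of the upper face of the yellow key: a flat square cap 36 x 36 mm in a black bezel (50 x 50 mm, 6 mm high) on the console's top. Up, this face is 62 mm above the table and 16 mm above the bezel; fully down, 52 mm above the table. The point moves with the key; axes parallel to the console's, z up
- key_yellow (a joint): travel of the yellow key, m: 0 up, 0.010 fully down at its stop. It starts up, slides straight down against a steady friction of about 4 N (no spring) and stays where it is left, so it cannot be raised again by pressing
- key_green_top (a point): centre of the upper face of the green key: a flat square cap 36 x 36 mm in a black bezel (50 x 50 mm, 6 mm high) on the console's top. Up, this face is 62 mm above the table and 16 mm above the bezel; fully down, 52 mm above the table. The point moves with the key; axes parallel to the console's, z up
- key_green (a joint): travel of the green key, m: 0 up, 0.010 fully down at its stop. It starts up, slides straight down against a steady friction of about 4 N (no spring) and stays where it is left, so it cannot be raised again by pressing
- key_blue_top (a point): centre of the upper face of the blue key: a flat square cap 36 x 36 mm in a black bezel (50 x 50 mm, 6 mm high) on the console's top. Up, this face is 62 mm above the table and 16 mm above the bezel; fully down, 52 mm above the table. The point moves with the key; axes parallel to the console's, z up
- key_blue (a joint): travel of the blue key, m: 0 up, 0.010 fully down at its stop. It starts up, slides straight down against a steady friction of about 4 N (no spring) and stays where it is left, so it cannot be raised again by pressing
- tray: white flat reading tray 104 x 356 x 6 mm, fixed; origin at the centre of its underside. Three dishes stand on it in a row along its y axis at about y = -98, 0 and 98 mm, with an end block outside each end dish
- start_block: orange block 90 x 20 x 25 mm fixed on one end of the tray, 166 mm from the tray's centre: the row begins at this end (either end, varies). Origin at the centre of its underside
- end_block: black block 90 x 20 x 25 mm fixed on the other end of the tray, where the row finishes. Origin at the centre of its underside
- pad: black square rubber pad 110 x 110 x 6 mm, fixed apart from the tray to the robot's right; one dish waits on it. Origin at the centre of its underside
- dish_red: closed Petri dish filled with red medium, 90 mm across, 15 mm high, loose, standing on the tray or on the pad; origin at the centre of its underside
- dish_yellow: closed Petri dish filled with yellow medium, 90 mm across, 15 mm high, loose, standing on the tray or on the pad; origin at the centre of its underside
- dish_green: closed Petri dish filled with green medium, 90 mm across, 15 mm high, loose, standing on the tray or on the pad; origin at the centre of its underside
- dish_blue: closed Petri dish filled with blue medium, 90 mm across, 15 mm high, loose, standing on the tray or on the pad; origin at the centre of its underside
- wash_bottle_a: white wash bottle with blue cap and bent spout, 72 mm across, 210 mm high, loose bystander; origin on its underside
- wash_bottle_b: second wash bottle like the first, loose bystander; origin on its underside
- swab_cup: green glass cup of cotton swabs, 70 mm across, 85 mm high, swabs to 150 mm, loose bystander; origin on its underside
- glove_box: glove carton with an orange band, 120 x 240 x 75 mm, loose bystander; origin on its underside
- phone: black phone lying flat, 75 x 150 x 9 mm, loose bystander; origin on its underside
- marker: white marker pen with a blue cap, lying, 133 x 18 x 15 mm, along its x axis, loose bystander; origin on its underside
Things that resemble listed ones, but are neither listed nor needed, are in the scene too. What is shaped like the dish_red but purple is not meant. What is shaped like the dish_blue but purple is not meant.

How it is judged (in metres and radians):
On the way, in this order (a step that is already met when the one before it is completed fails the run):
1. the key of the colour of the first (by the orange block) dish in the row is fully down (((horizontal distance between dish_red and start_block below 0.12 m and value of joint key_red above 0.008 m) or (horizontal distance between dish_yellow and start_block below 0.12 m and value of joint key_yellow above 0.008 m) or (horizontal distance between dish_green and start_block below 0.12 m and value of joint key_green above 0.008 m) or (horizontal distance between dish_blue and start_block below 0.12 m and value of joint key_blue above 0.008 m))), for 0.1 s.
2. the key of the colour of the middle dish in the row is fully down (((horizontal distance between dish_red and tray below 0.05 m and value of joint key_red above 0.008 m) or (horizontal distance between dish_yellow and tray below 0.05 m and value of joint key_yellow above 0.008 m) or (horizontal distance between dish_green and tray below 0.05 m and value of joint key_green above 0.008 m) or (horizontal distance between dish_blue and tray below 0.05 m and value of joint key_blue above 0.008 m))), for 0.1 s.
3. the key of the colour of the last (by the black block) dish in the row is fully down (((horizontal distance between dish_red and end_block below 0.12 m and value of joint key_red above 0.008 m) or (horizontal distance between dish_yellow and end_block below 0.12 m and value of joint key_yellow above 0.008 m) or (horizontal distance between dish_green and end_block below 0.12 m and value of joint key_green above 0.008 m) or (horizontal distance between dish_blue and end_block below 0.12 m and value of joint key_blue above 0.008 m))), for 0.1 s.
At the end, for the whole second after the job is handed in: The keys of the three dishes on the tray are down (over 8 of their 10 mm), the key of the dish on the pad is up (under 3 mm), and the dishes stand at rest within 12 mm of where they stood (((horizontal distance between dish_red and pad below 0.05 m and not (value of joint key_red above 0.003 m)) or ((horizontal distance between dish_red and start_block below 0.12 m or horizontal distance between dish_red and tray below 0.05 m or horizontal distance between dish_red and end_block below 0.12 m) and not (horizontal distance between dish_red and pad below 0.05 m) and value of joint key_red above 0.008 m)) and ((horizontal distance between dish_yellow and pad below 0.05 m and not (value of joint key_yellow above 0.003 m)) or ((horizontal distance between dish_yellow and start_block below 0.12 m or horizontal distance between dish_yellow and tray below 0.05 m or horizontal distance between dish_yellow and end_block below 0.12 m) and not (horizontal distance between dish_yellow and pad below 0.05 m) and value of joint key_yellow above 0.008 m)) and ((horizontal distance between dish_green and pad below 0.05 m and not (value of joint key_green above 0.003 m)) or ((horizontal distance between dish_green and start_block below 0.12 m or horizontal distance between dish_green and tray below 0.05 m or horizontal distance between dish_green and end_block below 0.12 m) and not (horizontal distance between dish_green and pad below 0.05 m) and value of joint key_green above 0.008 m)) and ((horizontal distance between dish_blue and pad below 0.05 m and not (value of joint key_blue above 0.003 m)) or ((horizontal distance between dish_blue and start_block below 0.12 m or horizontal distance between dish_blue and tray below 0.05 m or horizontal distance between dish_blue and end_block below 0.12 m) and not (horizontal distance between dish_blue and pad below 0.05 m) and value of joint key_blue above 0.008 m)) and linear speed of each of dish_red, dish_yellow, dish_green, dish_blue, wash_bottle_a, wash_bottle_b, swab_cup, glove_box, phone, marker below 0.02 m/s and distance of each of dish_red, dish_yellow, dish_green, dish_blue from where it was at the start of the episode below 0.012 m); the robot touches nothing.
It fails at once if the middle dish's key is pressed (over 3 mm) before the first dish's key is down ((horizontal distance between dish_red and start_block below 0.12 m and horizontal distance between dish_yellow and tray below 0.05 m and value of joint key_yellow above 0.003 m and not (value of joint key_red above 0.008 m)) or (horizontal distance between dish_red and start_block below 0.12 m and horizontal distance between dish_green and tray below 0.05 m and value of joint key_green above 0.003 m and not (value of joint key_red above 0.008 m)) or (horizontal distance between dish_red and start_block below 0.12 m and horizontal distance between dish_blue and tray below 0.05 m and value of joint key_blue above 0.003 m and not (value of joint key_red above 0.008 m)) or (horizontal distance between dish_yellow and start_block below 0.12 m and horizontal distance between dish_red and tray below 0.05 m and value of joint key_red above 0.003 m and not (value of joint key_yellow above 0.008 m)) or (horizontal distance between dish_yellow and start_block below 0.12 m and horizontal distance between dish_green and tray below 0.05 m and value of joint key_green above 0.003 m and not (value of joint key_yellow above 0.008 m)) or (horizontal distance between dish_yellow and start_block below 0.12 m and horizontal distance between dish_blue and tray below 0.05 m and value of joint key_blue above 0.003 m and not (value of joint key_yellow above 0.008 m)) or (horizontal distance between dish_green and start_block below 0.12 m and horizontal distance between dish_red and tray below 0.05 m and value of joint key_red above 0.003 m and not (value of joint key_green above 0.008 m)) or (horizontal distance between dish_green and start_block below 0.12 m and horizontal distance between dish_yellow and tray below 0.05 m and value of joint key_yellow above 0.003 m and not (value of joint key_green above 0.008 m)) or (horizontal distance between dish_green and start_block below 0.12 m and horizontal distance between dish_blue and tray below 0.05 m and value of joint key_blue above 0.003 m and not (value of joint key_green above 0.008 m)) or (horizontal distance between dish_blue and start_block below 0.12 m and horizontal distance between dish_red and tray below 0.05 m and value of joint key_red above 0.003 m and not (value of joint key_blue above 0.008 m)) or (horizontal distance between dish_blue and start_block below 0.12 m and horizontal distance between dish_yellow and tray below 0.05 m and value of joint key_yellow above 0.003 m and not (value of joint key_blue above 0.008 m)) or (horizontal distance between dish_blue and start_block below 0.12 m and horizontal distance between dish_green and tray below 0.05 m and value of joint key_green above 0.003 m and not (value of joint key_blue above 0.008 m))).
It fails at once if the last dish's key is pressed (over 3 mm) before the middle dish's key is down ((horizontal distance between dish_red and tray below 0.05 m and horizontal distance between dish_yellow and end_block below 0.12 m and value of joint key_yellow above 0.003 m and not (value of joint key_red above 0.008 m)) or (horizontal distance between dish_red and tray below 0.05 m and horizontal distance between dish_green and end_block below 0.12 m and value of joint key_green above 0.003 m and not (value of joint key_red above 0.008 m)) or (horizontal distance between dish_red and tray below 0.05 m and horizontal distance between dish_blue and end_block below 0.12 m and value of joint key_blue above 0.003 m and not (value of joint key_red above 0.008 m)) or (horizontal distance between dish_yellow and tray below 0.05 m and horizontal distance between dish_red and end_block below 0.12 m and value of joint key_red above 0.003 m and not (value of joint key_yellow above 0.008 m)) or (horizontal distance between dish_yellow and tray below 0.05 m and horizontal distance between dish_green and end_block below 0.12 m and value of joint key_green above 0.003 m and not (value of joint key_yellow above 0.008 m)) or (horizontal distance between dish_yellow and tray below 0.05 m and horizontal distance between dish_blue and end_block below 0.12 m and value of joint key_blue above 0.003 m and not (value of joint key_yellow above 0.008 m)) or (horizontal distance between dish_green and tray below 0.05 m and horizontal distance between dish_red and end_block below 0.12 m and value of joint key_red above 0.003 m and not (value of joint key_green above 0.008 m)) or (horizontal distance between dish_green and tray below 0.05 m and horizontal distance between dish_yellow and end_block below 0.12 m and value of joint key_yellow above 0.003 m and not (value of joint key_green above 0.008 m)) or (horizontal distance between dish_green and tray below 0.05 m and horizontal distance between dish_blue and end_block below 0.12 m and value of joint key_blue above 0.003 m and not (value of joint key_green above 0.008 m)) or (horizontal distance between dish_blue and tray below 0.05 m and horizontal distance between dish_red and end_block below 0.12 m and value of joint key_red above 0.003 m and not (value of joint key_blue above 0.008 m)) or (horizontal distance between dish_blue and tray below 0.05 m and horizontal distance between dish_yellow and end_block below 0.12 m and value of joint key_yellow above 0.003 m and not (value of joint key_blue above 0.008 m)) or (horizontal distance between dish_blue and tray below 0.05 m and horizontal distance between dish_green and end_block below 0.12 m and value of joint key_green above 0.003 m and not (value of joint key_blue above 0.008 m))).
It fails at once if the key of the dish on the pad is pressed (over 3 mm) ((horizontal distance between dish_red and pad below 0.05 m and value of joint key_red above 0.003 m) or (horizontal distance between dish_yellow and pad below 0.05 m and value of joint key_yellow above 0.003 m) or (horizontal distance between dish_green and pad below 0.05 m and value of joint key_green above 0.003 m) or (horizontal distance between dish_blue and pad below 0.05 m and value of joint key_blue above 0.003 m)).
It fails at once if a dish is lifted (10 mm) or shifted (over 12 mm) (height (world z) of any of dish_red, dish_yellow, dish_green, dish_blue above 0.016 m or distance of any of dish_red, dish_yellow, dish_green, dish_blue from where it was at the start of the episode above 0.012 m).
It fails at once if another thing on the table is lifted or shifted by more than 20 mm (distance of any of wash_bottle_a, wash_bottle_b, swab_cup, glove_box, phone, marker from where it was at the start of the episode above 0.02 m).
It also fails if it takes over 38 s, if anything falls off the work surface, if the arm or the gripper's body presses on something with over 40 N, if the wrist force passes 120 N, or if a joint passes its speed limit or range.

ROBOT

A 6-joint arm with a two-finger parallel gripper is mounted at the origin on the work surface. World frame = base frame: x ahead of the robot, y to its left, z up, the work surface at z = 0. Lengths are in mm, angles in degrees, forces in N, time in s.
With the tool pointing down it reaches from about 350 to 850 mm from the base axis. Payload 8.1 kg.
Tool frame: the origin (TCP) lies between the finger pads; the fingertips stand 22 mm ahead of it and the grasp point (between the pads) lies 3 mm ahead of it; z points along the fingers, y is the direction in which the jaws open and shut (so a half turn about z gives the same grasp; the last joint's range is limited). The gripper opens to 85 mm and grips with 20 to 120 N. Pads are 22 mm wide; open, the fingers measure 114 mm over their backs; the gripper's body (76 mm by 85 mm) begins 54 mm behind the grasp point. The pads swing forward as they close: fully open they stand 13 mm farther back than shut.
Start: joints at [-69.465, 7.471, 85.268, -0, 87.261, -4.893], TCP at [257.644, -541.872, 253.292] pointing down, gripper open.
Joint ranges: [-169.43, 169.43], [-51.17, 129.36], [1.28, 143.12], [-76.62, 256.62], [0, 156.53], [-152.29, 152.29]. Speed limits (degrees/s): [136.94, 136.94, 159.86, 180, 180, 180].

INTERFACE

Orientations are given as [roll, pitch, yaw] about the fixed x, y, z axes, in that order (R = Rz(yaw) Ry(pitch) Rx(roll)).
In Python, from bench import r gives the robot as it stands.
- The arm moves only by the tool drive_tool, never from a script. Its argument "moves" is a list of rows, each a list of 2 entries, a list of its own where there are three numbers: the shift along the world's x, y, z in mm, then the turn about the world's z in degrees. A call has exactly 8 rows; each row is the pose to reach, as a shift and turn from the pose commanded when the call began; what a row does not reach only later rows make up. A row lasts 1/12 s, in which the tool goes at most 41.7 mm and 7.16 degrees, less where a joint would pass 70% of its speed; a pose out of reach is approached as far as the arm can. A call with a gripper value outside its range is refused whole. "fingers" is the finger opening in mm, from 0 to 85.4, set as the call begins (left out, the last holds). The fingers move at their own pace and stop on an object; "squeeze" is the grip in N (left out, the last holds). Time passes only in rows, so rows that repeat a pose let the fingers close, or fill a call up. It gives the time, the measured TCP pose, the force and the opening at its end, in the units of the state.
- r.sense(): the state, without advancing time (a new reading comes with each control period).
- r.snapshot(name): name is "side" or "top"; returns a dict with "pixels" (384x512x3 uint8, red, green, blue), "camera_matrix" (3x3 intrinsics, pixels), "xyz" and "orientation" of the camera in the world. Camera axes: x right, y down, z forward; pixel columns grow to the right and rows downward; lengths in mm; the calibration is good to about 2 mm. A picture is of the moment at which its call begins. There is no depth.
- r.hand_in(): hands the job in, once; it reports no verdict.
The state is a dict: "time": time; "joint_pos": joint angles; "qd": joint speeds; "joint_efforts": joint torques, N m; "tool_pos": TCP position; "tcp_rot": TCP orientation; "ft_force": force on the tool from outside, world axes, zero at the start; "wrist_torque": the same for the moment, N m; "finger_gap": finger opening in mm.
Only numpy, scipy, OpenCV 4.12 (cv2) and the standard library are available. Lean on these libraries where they do the work, as an engineer would, in place of code of your own. Each camera call takes 0.05 s, during which the arm holds its last target.

## Working session

There is one attempt and no reset: what is moved stays moved. The work goes in short steps, Python scripts to look and compute and a tool call to move; the robot and the scene stay as the last step left them, time stands still between calls to the robot, and variables do not carry over. Pictures are saved under pics/ and viewed, and the job is handed in when it is done.

Besides the shell and the picture viewer there is one more tool, called after "Emit:" by a JSON object that holds its "api" and its "payload", one argument or row to a line. drive_tool: Moves the arm, as the interface text tells. Its arguments: {"type":"object","properties":{"moves":{"type":"array","items":{"type":"array"}},"fingers":{"type":"number"},"squeeze":{"type":"number"}},"required":["moves"]}

```bash
mkdir -p pics; cat > h.py <<'E'
import numpy as np,cv2,pickle
from scipy.spatial.transform import Rotation as R
def load(n): return pickle.load(open(n+'.pkl','rb'))
def ray(c,u,v,z):
    K=np.array(c['camera_matrix']);o=c['orientation']
    o=np.array(o); Rm=o if o.shape==(3,3) else R.from_euler('xyz',o,degrees=True).as_matrix()
    d=Rm@np.linalg.solve(K,[u,v,1.]);p=np.array(c['xyz'],float)
    return p+d*(z-p[2])/d[2]
E
python3 - <<'E'
from bench import r
import cv2,pickle
for n in('side','top'):
    s=r.snapshot(n);pickle.dump(s,open(n+'.pkl','wb'));print(s['xyz'],s['orientation'],s['camera_matrix'])
    cv2.imwrite(f'pics/{n}.png',cv2.resize(s['pixels'][:,:,::-1],(800,600),interpolation=cv2.INTER_CUBIC))
print(r.sense())
E
```

```text
[-312.71681879  788.94478349 1421.00717738] [-1.38861358e+02  3.51476327e-02 -1.33104458e+02] [[462.48463554   0.         260.04875916]
 [  0.         462.48463554 189.89636356]
 [  0.           0.           1.        ]]
[ 426.07802722  -24.91516158 1337.93603481] [-175.12683297    0.40382604  -90.28808836] [[418.88966979   0.         254.55230478]
 [  0.         418.88966979 187.03328964]
 [  0.           0.           1.        ]]
{'time': 0.1, 'joint_pos': array([-6.94652165e+01,  7.51131309e+00,  8.53233167e+01,  2.37875096e-04,
        8.72619983e+01, -4.89526381e+00]), 'qd': array([-0.00996938, -0.20952721, -0.15315314,  0.02911695,  0.02563005,
       -0.08269301]), 'joint_efforts': array([ 4.03551476e-04, -5.70952785e+01, -5.01940084e+01, -2.00681425e-04,
        8.13406426e-03, -1.32162736e-04]), 'tool_pos': array([ 257.48333156, -541.43182674,  252.34110222]), 'tcp_rot': array([-1.79903745e+02, -8.48243402e-03,  2.54300286e+01]), 'ft_force': array([ 0.33669818, -0.34601318,  0.2902047 ]), 'wrist_torque': array([ 0.00796872, -0.013599  , -0.04441207]), 'finger_gap': 85.72136927975384}
```

View pics/top.png

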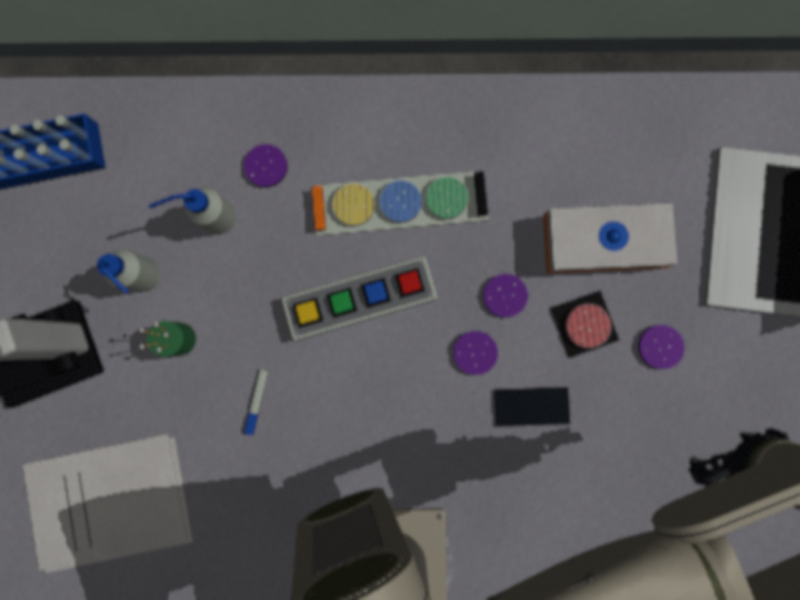

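View pics/side.png

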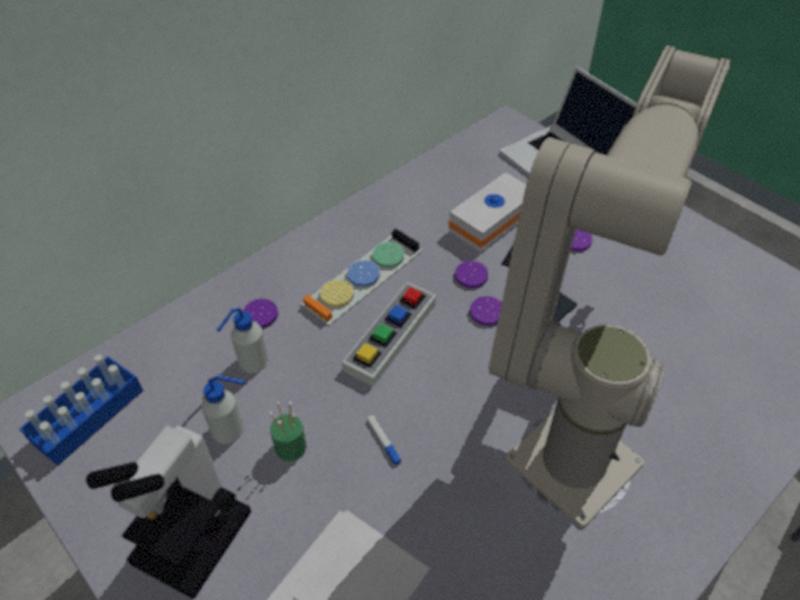

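The top view shows the row from the orange block (319,208) as yellow (352,204), blue (399,201), green (446,198). The red dish is on the pad (588,326). The keys are yellow (307,312), green (342,302), blue (376,292) and red (411,282). So I press yellow, then blue, then green, and leave red up.

```bash
python3 - <<'E'
from h import *
P={'top':dict(y=(307,312),g=(342,302),b=(376,292),r=(411,282)),'side':dict(y=(367,354),g=(382,333),b=(399,315),r=(413,296))}
for n in P:
    c=load(n);hsv=cv2.cvtColor(c['pixels'],cv2.COLOR_RGB2HSV)
    for k,(u,v) in P[n].items():
        u,v=u*.64,v*.64;ui,vi=int(u),int(v);h0=int(hsv[vi,ui,0]);w=11
        s=hsv[vi-w:vi+w+1,ui-w:ui+w+1].astype(int)
        dh=abs((s[...,0]-h0+90)%180-90);m=(dh<10)&(s[...,1]>110)&(s[...,2]>50)
        m=(m).astype(np.uint8);nl,l,st,ce=cv2.connectedComponentsWithStats(m);i=l[w,w]
        cu,cv=ce[i]+[ui-w,vi-w]
        print(n,k,round(cu,1),round(cv,1),st[i][4],ray(c,cu,cv,62).round(1))
    if n=='top':
        crop=c['pixels'][150:225,170:290,::-1];cv2.imwrite('pics/c1.png',cv2.resize(crop,None,fx=6,fy=6,interpolation=cv2.INTER_CUBIC))
E
```

```text
top y 196.3 199.5 196 [497.7 161.5  62. ]
top g 218.3 193.0 172 [517.3  94.5  62. ]
top b 240.2 186.5 180 [536.7  27.4  62. ]
top r 262.0 180.2 181 [555.7 -39.5  62. ]
side y 234.5 225.9 119 [491.1 165.8  62. ]
side g 244.6 213.0 94 [510.3  98.8  62. ]
side b 254.4 200.6 102 [529.6  31.5  62. ]
side r 263.6 189.1 93 [548.1 -34.5  62. ]
```

View pics/c1.png

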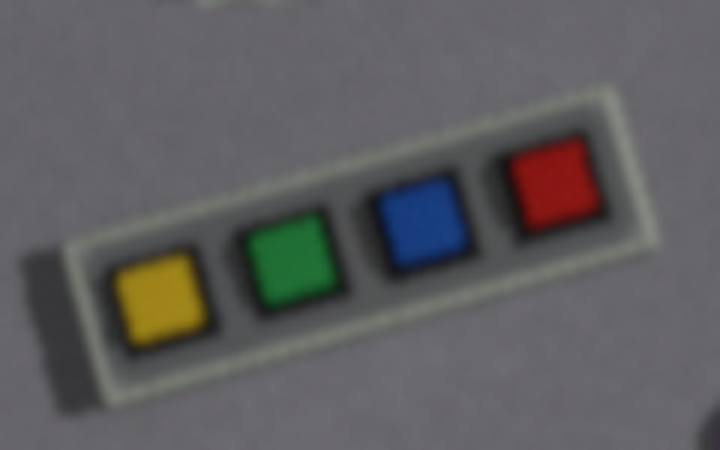

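Emit:
{"api": "drive_tool", "payload": {
  "moves": [
    [[4,10,0],-1],
    [[12,35,0],-2],
    [[23,70,0],-3],
    [[35,105,0],-4],
    [[47,140,0],-5],
    [[59,175,0],-6],
    [[71,210,0],-8],
    [[80,240,0],-9]
  ],
  "fingers": 0,
  "squeeze": 40
}}

```text
time: 0.77
tool_pos: [337.9, -299.6, 252.8]
tcp_rot: [-179.9, -0.0, 16.3]
ft_force: [0.4, -0.4, 0.1]
finger_gap: -0.0
```

Emit:
{"api": "drive_tool", "payload": {
  "moves": [
    [[10,30,0],0],
    [[23,67,0],0],
    [[36,104,0],0],
    [[49,141,0],0],
    [[62,178,0],0],
    [[75,215,0],0],
    [[86,250,0],0],
    [[93,270,0],0]
  ]
}}

```text
time: 1.43
tool_pos: [430.8, -28.5, 253.0]
tcp_rot: [-179.9, -0.0, 16.5]
ft_force: [-0.1, -0.5, 0.6]
finger_gap: -0.1
```

Emit:
{"api": "drive_tool", "payload": {
  "moves": [
    [[6,20,0],0],
    [[16,50,0],0],
    [[28,85,-15],0],
    [[40,120,-40],0],
    [[52,155,-70],0],
    [[61,181,-95],0],
    [[65,192,-110],0],
    [[65,192,-110],0]
  ]
}}

```text
time: 2.1
tool_pos: [492.8, 162.4, 137.8]
tcp_rot: [-179.9, 0.5, 16.6]
ft_force: [0.0, -0.5, -0.1]
finger_gap: 0.5
```

```bash
python3 - <<'E'
from bench import r
import cv2,pickle
s=r.snapshot('side');t=r.snapshot('top')
import numpy as np
a=cv2.resize(s['pixels'][150:290,170:310,::-1],(400,400),interpolation=3);b=cv2.resize(t['pixels'][120:260,140:280,::-1],(400,400),interpolation=3)
cv2.imwrite('pics/p2.png',np.hstack([a,b]));q=r.sense();print(q['tool_pos'],q['tcp_rot'],q['ft_force'],q['finger_gap'],q['time'])
E
```

```text
[494.54607816 160.27038132 142.0247506 ] [179.99674709   0.18938585  16.52048819] [ 0.51574398 -0.41349865  0.36190369] -0.07162465361478633 2.2
```

View pics/p2.png

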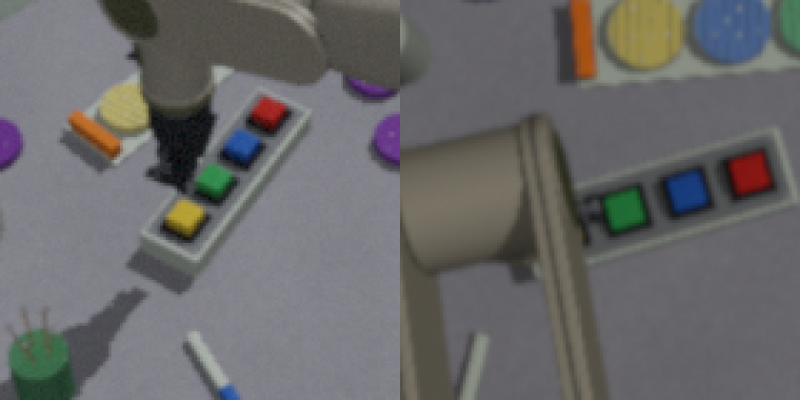

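Emit:
{"api": "drive_tool", "payload": {
  "moves": [
    [[0,1,-10],0],
    [[0,2,-20],0],
    [[0,2,-30],0],
    [[0,2,-40],0],
    [[0,2,-46],0],
    [[0,2,-48],0],
    [[0,2,-48],0],
    [[0,2,-48],0]
  ]
}}

```text
time: 2.87
tool_pos: [495.7, 162.1, 95.4]
tcp_rot: [-180.0, -0.0, 16.4]
ft_force: [-0.3, -0.3, 0.1]
finger_gap: 0.0
```

```bash
python3 - <<'E'
from bench import r
import cv2
from h import *
s=r.snapshot('side')
q=r.sense();print(q['tool_pos'],q['tcp_rot'],q['ft_force'],q['finger_gap'],q['time'])
K=np.array(s['camera_matrix']);o=np.array(s['orientation']);Rm=o if o.shape==(3,3) else R.from_euler('xyz',o,degrees=True).as_matrix()
p=q['tool_pos']-[0,0,22];c=K@(Rm.T@(p-s['xyz']));u,v=c[:2]/c[2];print(u,v)
x0,y0=200,180
a=cv2.resize(s['pixels'][180:260,200:280,::-1],(600,600),interpolation=3)
cv2.drawMarker(a,(int((u-x0)*7.5),int((v-y0)*7.5)),(255,0,255),0,20,2)
cv2.imwrite('pics/p3.png',a)
E
```

```text
[495.99972246 162.13378675  95.75014751] [ 1.79997105e+02 -3.79314842e-02  1.64232211e+01] [-0.27542887  1.25045092  0.73277773] -0.1178364935815282 2.9167
234.20500288563466 222.5928923488694
```

View pics/p3.png

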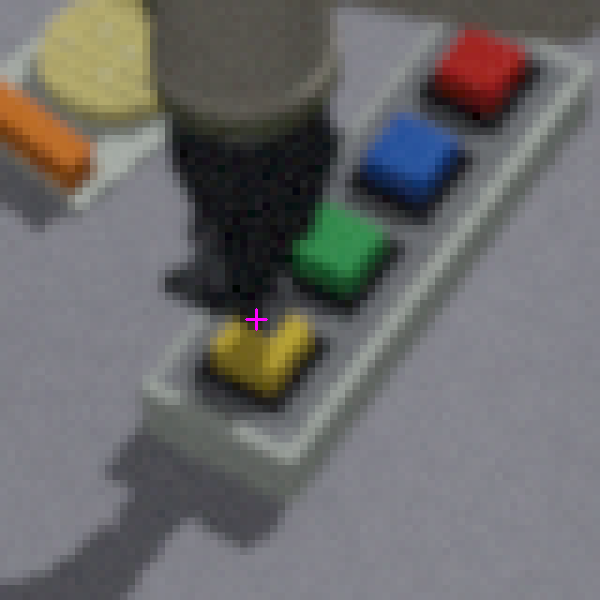

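The fingertips stand over the yellow key, centred near crop (258,340), and clear of the green key. I'll press.

Emit:
{"api": "drive_tool", "payload": {
  "moves": [
    [[0,0,-5],0],
    [[0,0,-9],0],
    [[0,0,-12],0],
    [[0,0,-15],0],
    [[0,0,-18],0],
    [[0,0,-20],0],
    [[0,0,-21],0],
    [[0,0,-22],0]
  ]
}}

```text
time: 3.58
tool_pos: [495.9, 162.2, 73.8]
tcp_rot: [-180.0, -0.0, 16.4]
ft_force: [-5.7, -1.7, 16.4]
finger_gap: -0.3
```

```bash
python3 - <<'E'
from bench import r
q=r.sense();print(q['tool_pos'],q['tcp_rot'],q['ft_force'],q['finger_gap'],q['time'])
E
```

```text
[495.8581402  162.22860691  73.79237665] [-1.79999688e+02 -1.64659486e-02  1.64319634e+01] [-5.70391643 -1.65280019 16.37789543] -0.2536580283881424 3.5833
```

Emit:
{"api": "drive_tool", "payload": {
  "moves": [
    [[0,0,-1],0],
    [[0,0,-1],0],
    [[0,0,-1],0],
    [[0,0,2],0],
    [[0,0,12],0],
    [[0,0,30],0],
    [[0,0,45],0],
    [[0,0,50],0]
  ]
}}

```text
time: 4.25
tool_pos: [497.0, 162.4, 126.0]
tcp_rot: [180.0, -0.2, 16.4]
ft_force: [-0.3, 1.0, -0.1]
finger_gap: 0.1
```

Emit:
{"api": "drive_tool", "payload": {
  "moves": [
    [[3,-12,0],0],
    [[12,-41,0],0],
    [[20,-70,0],0],
    [[29,-100,0],0],
    [[36,-122,0],0],
    [[39,-134,-5],0],
    [[39,-134,-20],0],
    [[39,-134,-28],0]
  ]
}}

```text
time: 4.92
tool_pos: [533.8, 27.1, 93.2]
tcp_rot: [-180.0, 0.1, 16.3]
ft_force: [-0.4, 0.1, -1.0]
finger_gap: -0.0
```

```bash
python3 - <<'E'
from bench import r
import cv2
from h import *
s=r.snapshot('side')
q=r.sense();print(q['tool_pos'],q['tcp_rot'],q['ft_force'],q['finger_gap'],q['time'])
a=cv2.resize(s['pixels'][170:250,210:290,::-1],(600,600),interpolation=3)
cv2.imwrite('pics/p4.png',a)
E
```

```text
[532.27279534  27.87183437  91.36005   ] [-179.88890507    0.28021864   16.37261223] [-1.60730217  0.90628524 -0.69222586] -0.17448484041686757 4.9667
```

View pics/p4.png

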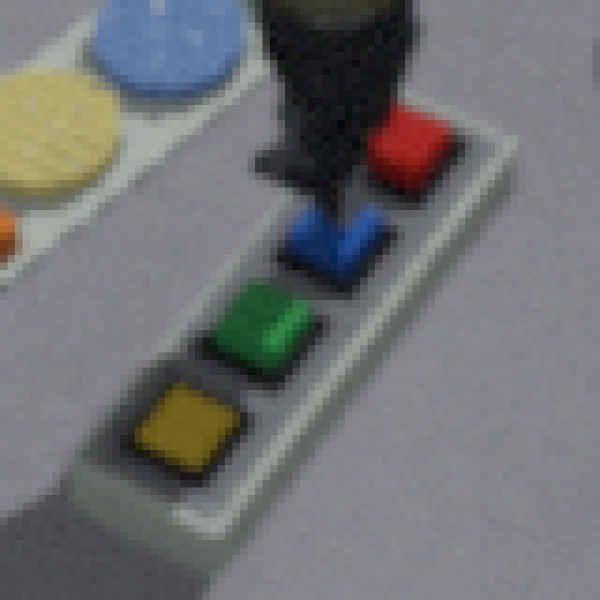

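The yellow key is down, flat at (190,425). Green, blue and red are still up, and the tip is over the blue key at (338,235).

Emit:
{"api": "drive_tool", "payload": {
  "moves": [
    [[0,0,0],0],
    [[0,0,-5],0],
    [[0,0,-10],0],
    [[0,0,-14],0],
    [[0,0,-17],0],
    [[0,0,-20],0],
    [[0,0,-21],0],
    [[0,0,-22],0]
  ]
}}

```text
time: 5.63
tool_pos: [535.1, 28.5, 73.8]
tcp_rot: [-180.0, -0.1, 16.4]
ft_force: [-4.9, 3.6, 16.1]
finger_gap: -0.0
```

Emit:
{"api": "drive_tool", "payload": {
  "moves": [
    [[0,0,-1],0],
    [[0,0,-1],0],
    [[0,0,-1],0],
    [[0,0,2],0],
    [[0,0,12],0],
    [[0,0,30],0],
    [[0,0,45],0],
    [[0,0,50],0]
  ]
}}

```text
time: 6.3
tool_pos: [535.9, 27.9, 126.1]
tcp_rot: [179.9, -0.2, 16.4]
ft_force: [1.5, -1.2, 1.1]
finger_gap: 0.3
```

Emit:
{"api": "drive_tool", "payload": {
  "moves": [
    [[-2,8,0],0],
    [[-7,25,0],0],
    [[-13,45,0],0],
    [[-18,62,0],0],
    [[-19,67,-5],0],
    [[-19,67,-15],0],
    [[-19,67,-25],0],
    [[-19,67,-28],0]
  ]
}}

```text
time: 6.97
tool_pos: [514.0, 94.5, 92.2]
tcp_rot: [-180.0, 0.2, 16.4]
ft_force: [-0.4, 0.0, -0.9]
finger_gap: -0.4
```

```bash
python3 - <<'E'
from bench import r
import cv2
from h import *
s=r.snapshot('side')
q=r.sense();print(q['tool_pos'],q['tcp_rot'],q['ft_force'],q['finger_gap'],q['time'])
a=cv2.resize(s['pixels'][170:250,210:290,::-1],(600,600),interpolation=3)
cv2.imwrite('pics/p5.png',a)
E
```

```text
[513.93986681  94.29163026  92.24302312] [-179.96582148    0.25204716   16.39393614] [-1.03370854  0.65141847  0.73323868] 0.5493682265265835 7.0167
```

View pics/p5.png

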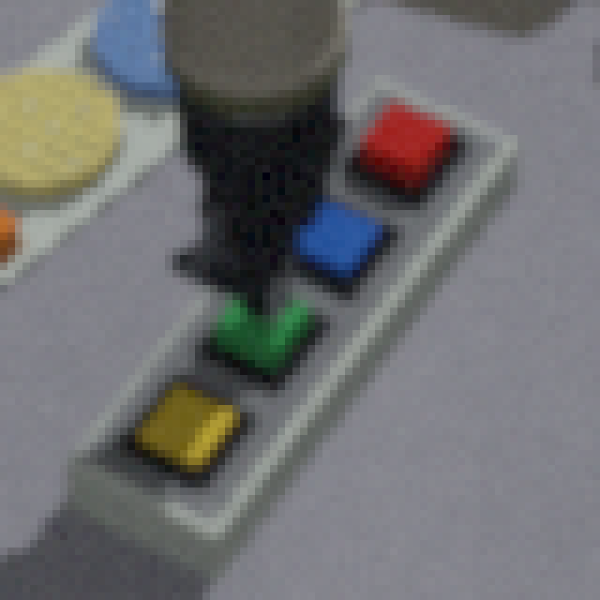

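Before pressing green I'll check numerically that blue went fully down.

```bash
python3 - <<'E'
from bench import r
from h import *
s0=load('side');s1=r.snapshot('side')
a=np.hstack([cv2.resize(s['pixels'][180:240,225:285,::-1],(400,400),interpolation=3) for s in(s0,s1)])
cv2.imwrite('pics/p6.png',a)
for n,(u,v) in dict(r=(263,189),b=(254,201),y=(234,227)).items():
  for s in(s0,s1):
    hsv=cv2.cvtColor(s['pixels'],cv2.COLOR_RGB2HSV).astype(int);w=10;h0={'r':0,'b':110,'y':24}[n]
    p=hsv[v-w:v+w,u-w:u+w];m=(abs((p[...,0]-h0+90)%180-90)<12)&(p[...,1]>110)&(p[...,2]>50)
    yy,xx=np.nonzero(m);print(n,m.sum(),(xx.mean()+u-w).round(2),(yy.mean()+v-w).round(2))
E
```

```text
r 93 263.58 189.12
r 94 263.62 189.16
b 102 254.36 200.65
b 88 254.41 201.42
y 119 234.46 225.87
y 103 234.6 226.58
```

View pics/p6.png

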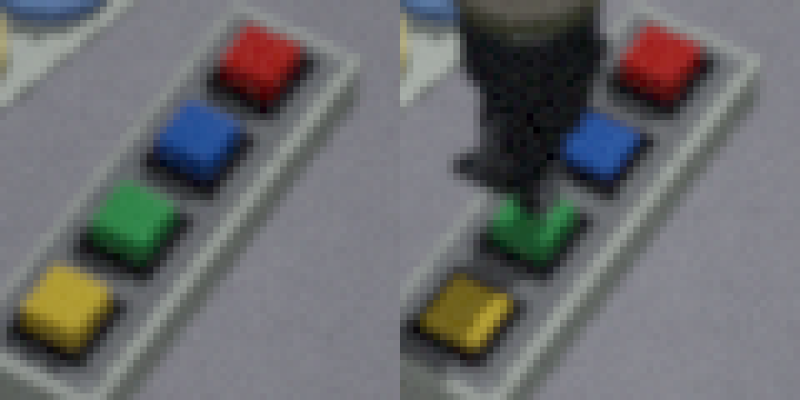

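Blue and yellow have sunk alike (centroids down about 0.75 px) and red is unchanged, so I'll press green.

Emit:
{"api": "drive_tool", "payload": {
  "moves": [
    [[0,0,0],0],
    [[0,0,-5],0],
    [[0,0,-10],0],
    [[0,0,-14],0],
    [[0,0,-17],0],
    [[0,0,-20],0],
    [[0,0,-21],0],
    [[0,0,-22],0]
  ]
}}

```text
time: 7.73
tool_pos: [516.2, 95.0, 73.9]
tcp_rot: [180.0, -0.1, 16.4]
ft_force: [-3.3, -2.9, 15.1]
finger_gap: -0.0
```

Emit:
{"api": "drive_tool", "payload": {
  "moves": [
    [[0,0,-1],0],
    [[0,0,-1],0],
    [[0,0,-1],0],
    [[0,0,2],0],
    [[0,0,12],0],
    [[0,0,30],0],
    [[0,0,55],0],
    [[0,0,80],0]
  ]
}}

```text
time: 8.4
tool_pos: [514.4, 95.2, 153.5]
tcp_rot: [-180.0, 0.2, 16.4]
ft_force: [0.1, 0.8, 0.8]
finger_gap: 0.2
```

Emit:
{"api": "drive_tool", "payload": {
  "moves": [
    [[-5,0,20],0],
    [[-20,0,40],0],
    [[-40,0,60],0],
    [[-60,0,75],0],
    [[-75,0,80],0],
    [[-80,0,80],0],
    [[-80,0,80],0],
    [[-80,0,80],0]
  ]
}}

```text
time: 9.07
tool_pos: [435.6, 95.2, 232.9]
tcp_rot: [-180.0, 0.0, 16.4]
ft_force: [0.0, 0.3, -0.3]
finger_gap: -0.0
```

```bash
python3 - <<'E'
from bench import r
from h import *
s0=load('side');s1=r.snapshot('side')
q=r.sense();print(q['tool_pos'],q['ft_force'],q['time'],abs(q['qd']).max())
cv2.imwrite('pics/p7.png',np.hstack([cv2.resize(s['pixels'][120:260,170:310,::-1],(400,400),interpolation=3) for s in(s0,s1)]))
for n,(u,v) in dict(r=(263,189),b=(254,201),g=(244,213),y=(234,227)).items():
  for s in(s0,s1):
    hsv=cv2.cvtColor(s['pixels'],cv2.COLOR_RGB2HSV).astype(int);w=10;h0={'r':0,'b':110,'y':24,'g':68}[n]
    p=hsv[v-w:v+w,u-w:u+w];m=(abs((p[...,0]-h0+90)%180-90)<12)&(p[...,1]>110)&(p[...,2]>50)
    yy,xx=np.nonzero(m);print(n,m.sum(),(xx.mean()+u-w).round(2),(yy.mean()+v-w).round(2))
E
```

```text
[435.70675491  95.11936927 232.60387002] [-0.5465481   0.05944411 -0.54807195] 9.1167 0.8973006742893853
r 93 263.58 189.12
r 47 266.04 189.49
b 102 254.36 200.65
b 93 254.19 201.4
g 94 244.63 213.0
g 89 244.76 213.64
y 119 234.46 225.87
y 107 234.41 226.62
```

View pics/p7.png

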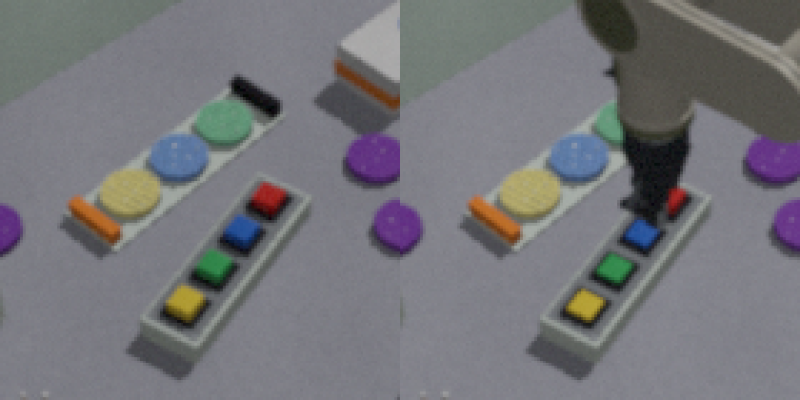

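The yellow, green and blue keys are down. The arm is clear and still, and the visible dishes haven't moved. Handing in.

```bash
python3 -c "
from bench import r
print(r.hand_in())"
```

```text
the job is handed in; nothing more can be done
None
```

I pressed the console keys in the order yellow, blue, green, which is the tray row read from the orange block to the black block. The red key was not pressed, because the red dish is the one on the pad. The job was handed in at about 9 s of the 38 s allowed.

- **Keys down:** each press met a firm stop at about 15–16 N, with the fingertips at about 52 mm, the fully-down height. In the last picture all three keys sit lower, by about 0.65–0.75 px each.
- **Red key:** it was unchanged in the picture taken just before the green press. In the last picture the gripper partly hid it, so its final reading is not reliable, but nothing went near it after that.
- **Dishes:** the yellow and blue dishes look unmoved in the last side view. The green one was partly hidden by the arm, and I did not re-check the red dish or the other objects at the end. The arm passed well above them and the force readings showed no contact apart from the three presses.
- **Measurement disagreement:** the two cameras differed by about 5–8 mm on the key positions, most likely because the side view also caught the caps' side faces. I aimed mostly by the top view, and the pictures of the fingertips over each key agreed with that.
- **At hand-in:** the arm was clear and nearly still, with the TCP at 233 mm, and no contact force was measured.

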